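# Catch the pucks in the mug and stand it on the scale

## Task

Pick up the orange mug that stands at the front of the desk, near the robot (not the one at the back), by its handle and hold it in the air under the spout of the blue feeder, pushing the red paddle back with the mug so that the gate lifts and all three resin pucks slide down into it. Then set the mug with the pucks gently upright in the middle of the round steel pan of the weighing scale and let go, never tipping the mug over.

Things in the scene. Friction and masses are not known exactly. Their poses are not given: they have to be found in the camera images.
- mug_in_hand: orange mug, 101 mm tall, 80 mm across, 113 mm with its handle, inside 70 mm across and 94 mm deep, about 0.2 kg, standing loose. Origin at the underside, z up. Its round axis lies 17 mm along its own +y from the origin; the handle sticks out along its own -y (at yaw -90 degrees the handle points to -x, to the robot).
- mug_mouth (a point): centre of the mug's rim, on its round axis, 101 mm above its foot; moves with the mug, same axes
- mug_handle (a point): point in the mug's handle, 70 mm above its foot and 62 mm from its round axis: a good TCP place, tool pointing down, fingers closing along the mug's own x. The handle reaches 40 to 74 mm from the axis and 18 to 94 mm above the foot, and is about 19 mm thick between the fingers here, up to 30 mm at the mug wall. Moves with the mug, same axes.
- feeder: fixed blue column, 66 mm wide, with a steel chute (46 mm wide outside, 40 inside) coming down at 30 degrees to its own -x, roughly to the robot. Origin under it at desk level, 100 mm behind the chute's lip. x points back into the feeder, z up. A gate bridge 61 mm wide stands 17 mm behind the lip, up to 255 mm above the desk; nothing is under the lip but the paddle.
- spout (a point): middle of the chute's lip, on the chute floor, 180 mm above the desk; axes as the feeder. Pucks leave here one by one and pass rim height 20 to 40 mm in front of it. To catch them have the mug's axis 25 to 35 mm in front of the lip and its rim 15 to 30 mm below it.
- paddle_face (a point): centre of the front face of the red push paddle under the spout, 52 mm wide, 62 mm high, 115 mm above the desk; at rest 15 mm in front of the lip, pushed back along the feeder's +x, as by the mug's wall. Axes as the feeder.
- paddle (a joint): travel of the paddle in m: 0 at rest (gate shut), 0.030 fully back (face 15 mm behind the lip). Springs back: 1.5 N at first, about 4.5 N fully in. The yellow gate lifts as far as the paddle is pushed; pucks pass from about 0.020 on, all three within about 1.5 s.
- tan_puck: tan resin puck, 30 mm across, 17 mm thick, 18 g, lying on the chute behind the gate, the lowest of three; origin at the centre of its underside
- red_puck: red resin puck, same size, the middle one on the chute
- black_puck: black resin puck, same size, the uppermost on the chute
- scale: fixed weighing scale, grey body 190 x 160 mm and 38 mm high with a round steel pan on top; origin at desk level under the pan's centre. The body reaches 105 mm to its own -x (display, roughly to the robot) and 85 mm to +x.
- pan (a point): centre of the top face of the scale's round steel pan, 140 mm across, flat, 55 mm above the desk; z up
Things that resemble listed ones, but are neither listed nor needed, are in the scene too. Of the things that look like the black_puck, the smaller one is meant.

How it is judged:
By the outcome, as a careful person would: the job done as asked, in the order asked, and still so for the second after the job is handed in, with the robot touching nothing.
It also fails if it takes over 64 s, if anything falls off the work surface, if the arm or the gripper's body presses on something with over 40 N, if the wrist force passes 120 N, or if a joint passes its speed limit or range.

## Robot

A 6-joint arm with a two-finger parallel gripper is mounted at the origin on a cart in front of the work surface, level with it; the furniture and walls round the work are solid. World frame = base frame: x ahead of the robot, y to its left, z up, the work surface at z = 0. Lengths are in m, angles in rad, forces in N, time in s.
With the tool pointing down it reaches from about 0.375 to 0.9 m from the base axis. Payload 3.1 kg.
Tool frame: the origin (TCP) lies between the finger pads, 19 mm behind the fingertips; this is the grasp point; z points along the fingers, y is the line along which they close (so a half turn about z gives the same grasp; the last joint's range is limited). The gripper opens to 87 mm and grips with 3 to 60 N. Pads are 19 mm wide; open, the fingers measure 117 mm over their backs; the gripper's body (75 mm by 190 mm) begins 51 mm behind the grasp point.
Start: joints at [1.119, 0.527, 1.433, -0, 1.181, -0.178], TCP at [0.169, 0.602, 0.241] pointing down, gripper open.
Joint ranges: [-3.08, 3.08], [-0.75, 2.2], [0.22, 2.44], [-1.43, 4.57], [0, 2.65], [-2.85, 2.85]. Speed limits (rad/s): [2.79, 2.79, 3.14, 3.14, 3.14, 3.14].

## Interface

Orientations are given as a unit quaternion [x, y, z, w].
In Python, from rig import status, viewer, robot gives the robot as it stands.
- The arm moves only by the tool arm_command, never from a script. Its arguments are lists of equal length, an entry for each row: "delta_rot": the turn, a rotation vector about the tool's x, y, z in degrees, a list of three; "delta_pos": the shift along the tool's x, y, z in m, a list of three; "gripper": the closure, from -1 (fully open) to 1 (shut). In form: {"delta_rot": [[rx, ry, rz], ...], "delta_pos": [[dx, dy, dz], ...], "gripper": [gripper, ...]}. A call has 1 to 12 rows; each row is the pose to reach, as a shift and turn from the pose commanded when the call began, along the tool's axes at that moment; what a row does not reach only later rows make up. A row lasts 1/12 s, in which the tool goes at most 41.7 mm and 7.16 degrees, less where a joint would pass 70% of its speed; a pose out of reach is approached as far as the arm can. A call with a gripper value outside its range is refused whole. The fingers move at their own pace and stop on an object; "grip_force" is the grip in N (left out, the last holds). Time passes only in rows, so rows that repeat a pose let the fingers close. It gives the time, the measured TCP pose, the force, the opening and the grip force at its end, in the units of the state.
- status.get_obs(): the state, without advancing time (a new reading comes with each control period).
- viewer.camera(name): name is "scene" or "top" or "wrist"; returns a dict with "pixels" (420x560x3 uint8, blue, green, red), "fx", "fy", "cx", "cy" (pixels), "pose" (4x4, takes a point from camera to world coordinates); the wrist camera has in their place "mount" (4x4, takes a point from camera to tool coordinates, whose origin is the TCP and whose axes are the flange's). Camera axes: x right, y down, z forward; pixel columns grow to the right and rows downward; lengths in m; the calibration is good to about 2 mm. A picture is of the moment at which its call begins: read the wrist's pose just before it. There is no depth.
- robot.hand_in(): hands the job in; it is judged then, once.
The state is a dict: "time": time; "q": joint angles; "joint_velocities": joint speeds; "joint_torque": joint torques, N m; "position": TCP position; "tool_rot": TCP orientation; "ft_force": force on the tool from outside, world axes, zero at the start; "moment": the same for the moment, N m; "grip_width": finger opening in m; "grip_force": force on a finger pad.
Only numpy, scipy, OpenCV 4.12 (cv2) and the standard library are available. Lean on these libraries where they do the work, as an engineer would, in place of code of your own. Each camera call takes 0.05 s, during which the arm holds its last target. There are 200 camera calls.

## Working session

There is one attempt and no reset: what is moved stays moved. The work goes in short steps, Python scripts to look and compute and a tool call to move; the robot and the scene stay as the last step left them, time stands still between calls to the robot, and variables do not carry over. Pictures are saved under pics/ and viewed, at most 10 in all, crops included, and the job is handed in when it is done.

Besides the shell and the picture viewer there is one more tool, called after ">>>" in YAML: its name, and indented under it one key for each argument. arm_command: Moves the arm, as the interface text tells. Its arguments: {"type":"object","properties":{"delta_rot":{"type":"array","items":{"type":"array","items":{"type":"number"}}},"delta_pos":{"type":"array","items":{"type":"array","items":{"type":"number"}}},"gripper":{"type":"array","items":{"type":"number"}},"grip_force":{"type":"number"}},"required":["delta_rot","delta_pos","gripper"]}

```bash
mkdir -p pics; ls
python3 - <<'E'
from rig import status, viewer, robot
import cv2,numpy as np,pickle
o=status.get_obs(); print({k:np.round(v,3) for k,v in o.items()})
d={}
for n in("scene","top","wrist"):
    c=viewer.camera(n); d[n]=c; cv2.imwrite(f"pics/{n}0.png",c["pixels"])
    print(n,c["fx"],c["fy"],c["cx"],c["cy"],np.round(c.get("pose",c.get("mount")),3).tolist())
pickle.dump((o,d),open("d0.pkl","wb"))
E
```

```text
pics
{'time': np.float64(0.0), 'q': array([ 1.118,  0.528,  1.434, -0.   ,  1.181, -0.179]), 'joint_velocities': array([ 0.001, -0.   ,  0.001, -0.   ,  0.002, -0.   ]), 'joint_torque': array([ 1.0000e-03, -4.4004e+01, -1.7660e+01,  6.3000e-02,  5.8000e-02,
       -0.0000e+00]), 'position': array([0.169, 0.601, 0.24 ]), 'tool_rot': array([ 0.136,  0.991, -0.001, -0.   ]), 'ft_force': array([ 0.92 ,  0.338, -1.225]), 'moment': array([-0.01 ,  0.035, -0.001]), 'grip_force': np.float64(0.0), 'grip_width': np.float64(0.087)}
scene 400.5774604648702 400.5774604648702 277.3403566177015 201.0311108238109 [[0.554, -0.428, 0.714, -0.144], [-0.832, -0.266, 0.486, -0.495], [-0.018, -0.864, -0.504, 0.658], [0.0, 0.0, 0.0, 1.0]]
top 483.7417052627511 483.7417052627511 286.1465424198137 200.83810045836546 [[-0.008, -0.987, 0.163, 0.388], [-1.0, 0.008, -0.002, -0.016], [0.0, -0.163, -0.987, 1.25], [0.0, 0.0, 0.0, 1.0]]
wrist 345.5611091916216 345.5611091916216 280.0460827191832 206.05575235930596 [[-0.001, -0.958, -0.287, 0.078], [1.0, -0.0, -0.001, -0.0], [0.001, -0.287, 0.958, -0.143], [0.0, 0.0, 0.0, 1.0]]
```

View pics/scene0.png

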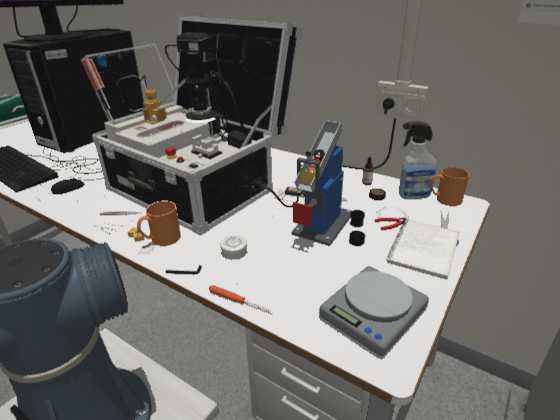

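View pics/top0.png

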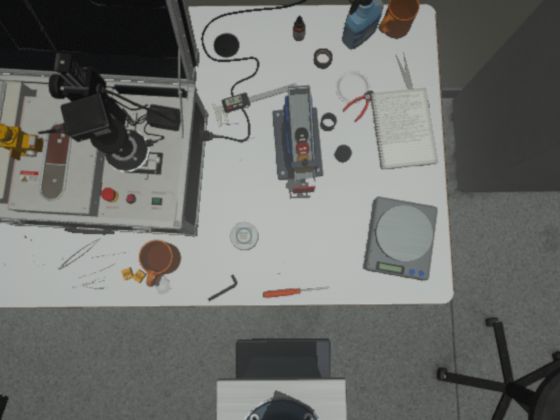

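The scene view shows the near mug at about (163,223), the feeder with its red paddle at (303,212), and the scale pan at (378,295). In the top view the mug is at (160,257) with its handle at (152,282), the paddle at (301,190), and the pan at (404,233).

```bash
cat > h.py <<'E'
import numpy as np,cv2,pickle
from scipy.spatial.transform import Rotation as R
def ray(c,uv,T=None):
    T=c["pose"] if T is None else T; T=np.asarray(T)
    d=np.array([(uv[0]-c["cx"])/c["fx"],(uv[1]-c["cy"])/c["fy"],1]); return T[:3,3],T[:3,:3]@d
def onz(c,uv,z,T=None):
    p,d=ray(c,uv,T); return p+d*(z-p[2])/d[2]
def proj(c,X,T=None):
    T=np.asarray(c["pose"] if T is None else T); x=T[:3,:3].T@(np.asarray(X)-T[:3,3])
    return np.array([c["cx"]+c["fx"]*x[0]/x[2],c["cy"]+c["fy"]*x[1]/x[2]])
def wristT(o,c):
    T=np.eye(4);T[:3,:3]=R.from_quat(o["tool_rot"]).as_matrix();T[:3,3]=o["position"];return T@np.asarray(c["mount"])
E
python3 - <<'E'
from h import *
o,d=pickle.load(open("d0.pkl","rb"))
t=d["top"];im=t["pixels"];hsv=cv2.cvtColor(im,cv2.COLOR_BGR2HSV)
m=cv2.resize(im[225:300,100:200],None,fx=4,fy=4,interpolation=2)
f=cv2.resize(im[80:205,250:350],None,fx=4,fy=4,interpolation=2)
out=np.zeros((500,800,3),np.uint8);out[:300,:400]=m;out[:500,400:]=f
cv2.imwrite("pics/crop1.png",out)
def big(mask,roi):
    M=np.zeros_like(mask);x0,y0,x1,y1=roi;M[y0:y1,x0:x1]=mask[y0:y1,x0:x1]
    return max(cv2.findContours(M,cv2.RETR_EXTERNAL,cv2.CHAIN_APPROX_NONE)[0],key=cv2.contourArea)
c=big(cv2.inRange(hsv,(3,120,40),(16,255,255)),(120,230,190,300))
print("mug",cv2.boundingRect(c),cv2.contourArea(c))
# blue & red top
for n,lo,hi in(("red",(170,120,40),(180,255,255)),("red0",(0,150,40),(4,255,255)),("blue",(100,120,30),(125,255,255))):
    c=big(cv2.inRange(hsv,lo,hi),(260,80,335,205));print(n,cv2.minAreaRect(c),cv2.boundingRect(c))
print("pan0",onz(t,(404,233),.055),"mug0",onz(t,(160,256),.101),"paddle",onz(t,(301,190),.146))
E
```

```text
mug (140, 241, 33, 44) 124.0Traceback (most recent call last):
  File "<stdin>", line 15, in <module>
  File "<stdin>", line 10, in big
ValueError: max() iterable argument is empty
```

View pics/crop1.png

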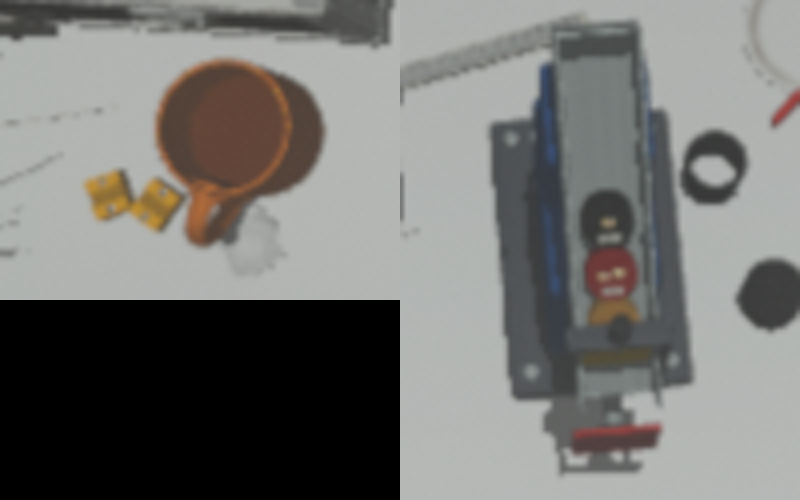

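The crop places the rim ellipse centre at about (156.1,256.8) in top-image pixels, with the handle down and slightly left, ending near (150.5,285). The feeder's base-plate edges run about 5° off the image vertical, and the paddle is at about (304.5,189).

Run:
```python
from h import *
o,d=pickle.load(open("d0.pkl","rb"))
t=d["top"];s=d["scene"]
A=lambda x,y:(100+x/4-.375,225+y/4-.375); B=lambda x,y:(250+(x-400)/4-.375,80+y/4-.375)
ax=onz(t,A(224.5,127),.101);print("mug axis",ax)
for p in((205,205),(203,235)):
    h=onz(t,A(*p),.092);v=h-ax;print("handle",h,np.degrees(np.arctan2(v[1],v[0])),np.linalg.norm(v[:2]))
q=[onz(t,B(*p),.012)for p in((490,125),(665,112),(690,380),(515,397))];print(np.round(q,3))
for i,j in((3,0),(2,1)):
    v=q[i]-q[j];v=-v;print("yaw",np.degrees(np.arctan2(v[1],v[0])))
print("paddle top L,R",onz(t,B(575,440),.146),onz(t,B(660,432),.146)); print("lip L,R",onz(t,B(580,395),.18),onz(t,B(658,390),.18))
# pan: fit ellipse in the top view
g=cv2.cvtColor(t["pixels"],cv2.COLOR_BGR2GRAY)
hc=cv2.HoughCircles(cv2.resize(g[190:285,355:450],None,fx=4,fy=4,interpolation=2),cv2.HOUGH_GRADIENT,1,100,param1=80,param2=20,minRadius=90,maxRadius=140)
for x,y,r in hc[0]: 
    p=(355+x/4-.375,190+y/4-.375);print("pan",p,r/4,"exp",483.7*.07/1.2,onz(t,p,.055))
# scene red paddle
hsv=cv2.cvtColor(s["pixels"],cv2.COLOR_BGR2HSV)
m=cv2.inRange(hsv,(0,150,60),(5,255,255))|cv2.inRange(hsv,(172,150,60),(180,255,255));m[:195]=0;m[235:]=0;m[:,:285]=0;m[:,325:]=0
c=max(cv2.findContours(m,0,1)[0],key=cv2.contourArea);print(cv2.minAreaRect(c),cv2.approxPolyDP(c,3,True)[:,0].tolist())
```

```text
mug axis [0.44726465 0.2909734  0.101     ]
handle [0.40192699 0.30326685 0.092     ] 164.8288605724973 0.04697480694801087
handle [0.38444339 0.30379213 0.092     ] 168.4670721515684 0.06411576784367606
[[ 0.837  0.017  0.012]
 [ 0.845 -0.1    0.012]
 [ 0.661 -0.113  0.012]
 [ 0.651  0.002  0.012]]
yaw 4.829063690921291
yaw 4.061174571836543
paddle top L,R [ 0.59658756 -0.03503447  0.146     ] [ 0.60092015 -0.08445627  0.146     ]
lip L,R [ 0.61600502 -0.03754714  0.18      ] [ 0.61853808 -0.08164798  0.18      ]
pan (np.float32(403.0), np.float32(232.5)) 27.05 exp 28.215833333333336 [ 0.50353653 -0.30700433  0.055     ]
((301.5, 214.0), (17.0, 24.0), 0.0) [[293, 203], [293, 221], [310, 226], [310, 206]]
```

```bash
cat >> h.py <<'E'
def plan(xyz,xdir_deg=None):
    """tool-frame delta to world TCP xyz with tool pointing down, tool x at heading xdir_deg"""
    from rig import status
    o=status.get_obs();M=R.from_quat(o["tool_rot"]);p=np.array(o["position"])
    print("t",round(float(o["time"]),2),"pos",p.round(4),"head",np.degrees(np.arctan2(*M.as_matrix()[1::-1,0])).round(2),"F",np.round(o["ft_force"],2),"grip",round(float(o["grip_width"]),4),round(float(o["grip_force"]),1))
    print("dpos",M.inv().apply(np.array(xyz)-p).round(4))
    if xdir_deg is not None:
        a=np.radians(xdir_deg);x=np.array([np.cos(a),np.sin(a),0]);z=np.array([0,0,-1.]);T=np.c_[x,np.cross(z,x),z]
        print("drot",(M.inv()*R.from_matrix(T)).as_rotvec(degrees=True).round(2))
E
python3 -c "
from h import *
plan((.387,.305,.21),166.5)"
```

```text
t 0.15 pos [0.1687 0.6012 0.2405] head 164.31 F [-0.49 -0.33 -0.  ] grip 0.0871 0.0
dpos [-0.2902 -0.2261  0.0308]
drot [-0.1  -0.02 -2.19]
```

>>> arm_command:
  delta_rot:
    - [0, 0, 0]
    - [0, 0, -1]
    - [0, 0, -2]
    - [0, 0, -2]
    - [0, 0, -2]
    - [0, 0, -2]
    - [0, 0, -2]
    - [0, 0, -2]
    - [0, 0, -2]
    - [0, 0, -2]
    - [0, 0, -2]
    - [0, 0, -2]
  delta_pos:
    - [-0.015, -0.012, 0]
    - [-0.045, -0.035, 0.005]
    - [-0.075, -0.058, 0.01]
    - [-0.105, -0.082, 0.01]
    - [-0.135, -0.105, 0.015]
    - [-0.165, -0.129, 0.02]
    - [-0.195, -0.152, 0.025]
    - [-0.225, -0.175, 0.03]
    - [-0.255, -0.199, 0.03]
    - [-0.28, -0.218, 0.03]
    - [-0.29, -0.226, 0.03]
    - [-0.29, -0.226, 0.03]
  gripper: [-1, -1, -1, -1, -1, -1, -1, -1, -1, -1, -1, -1]

```text
time: 1.15
position: [0.389, 0.3035, 0.2111]
tool_rot: [0.121, 0.993, -0.0, 0.0]
ft_force: [-0.4, 0.1, -0.8]
grip_width: 0.0873
grip_force: 0.0
```

Run:
```python
from h import *
from rig import status,viewer
o=status.get_obs();c=viewer.camera("wrist");cv2.imwrite("pics/w1.png",c["pixels"]);pickle.dump((o,c),open("w1.pkl","wb"))
plan((.387,.305,.07),166.5);T=wristT(o,c)
print("tcp px",proj(c,o["position"],T),"handle pred",proj(c,(.387,.305,.094),T),"axis pred",proj(c,(.447,.291,.101),T))
```

```text
t 1.2 pos [0.3878 0.3047 0.2111] head 166.11 F [-1.08  1.24  0.86] grip 0.0869 0.0
dpos [8.000e-04 1.000e-04 1.411e-01]
drot [-0.   -0.02 -0.39]
tcp px [281.03865886 279.76264258] handle pred [282.02934984 203.57798908] axis pred [283.0509189  278.40315757]
```

View pics/w1.png

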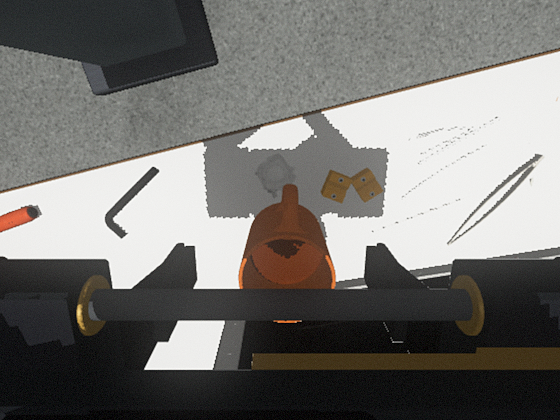

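The wrist view shows the mug body at about (287,265) with the handle rising to (290,186). It is about 5 mm to the tool's +y side, and the grip region is clear.

Run:
```python
from h import *
o,c=pickle.load(open("w1.pkl","rb"));T=wristT(o,c)
hsv=cv2.cvtColor(c["pixels"],cv2.COLOR_BGR2HSV);m=cv2.inRange(hsv,(3,120,30),(18,255,255));m[:,:235]=0;m[:,340:]=0;m[:,320:][:225]=0
for v in list(range(182,232,6))+[262,268,274,280,286]:
    u=np.where(m[v])[0]
    if len(u): print(v,u.min(),u.max(),(u.min()+u.max())/2, onz(c,((u.min()+u.max())/2,v),.094 if v<235 else .101,T)[:2].round(4), "w mm",round(1e3*np.linalg.norm(onz(c,(u.max(),v),.094,T)-onz(c,(u.min(),v),.094,T)),1))
```

```text
188 283 296 289.5 [0.3762 0.3136] w mm 10.1
194 283 297 290.0 [0.381  0.3129] w mm 10.9
200 282 297 289.5 [0.3856 0.3114] w mm 11.7
206 269 301 285.0 [0.3895 0.3068] w mm 25.2
212 260 310 285.0 [0.3943 0.3056] w mm 39.5
218 255 315 285.0 [0.3992 0.3044] w mm 47.7
224 252 318 285.0 [0.4041 0.3032] w mm 52.7
230 250 320 285.0 [0.409 0.302] w mm 56.2
262 242 331 286.5 [0.4334 0.2972] w mm 73.5
268 240 333 286.5 [0.4386 0.2959] w mm 77.3
274 239 334 286.5 [0.4438 0.2947] w mm 79.4
280 239 334 286.5 [0.4491 0.2934] w mm 79.8
286 240 334 287.0 [0.4545 0.2925] w mm 79.4
```

>>> arm_command:
  delta_rot:
    - [0, 0, 1]
    - [0, 0, 2]
    - [0, 0, 2]
    - [0, 0, 2]
    - [0, 0, 2]
    - [0, 0, 2]
    - [0, 0, 2]
    - [0, 0, 2]
    - [0, 0, 2]
    - [0, 0, 2]
  delta_pos:
    - [0.001, 0.003, 0.01]
    - [0.001, 0.006, 0.03]
    - [0.001, 0.006, 0.055]
    - [0.001, 0.006, 0.08]
    - [0.001, 0.006, 0.105]
    - [0.001, 0.006, 0.122]
    - [0.001, 0.006, 0.133]
    - [0.001, 0.006, 0.139]
    - [0.001, 0.006, 0.141]
    - [0.001, 0.006, 0.141]
  gripper: [-1, -1, -1, -1, -1, -1, -1, -1, -1, -1]

```text
time: 2.03
position: [0.3867, 0.3125, 0.0697]
tool_rot: [0.136, 0.991, -0.0, -0.0]
ft_force: [0.1, 0.7, -0.2]
grip_width: 0.0871
grip_force: 0.0
```

Run:
```python
from h import *
from rig import status,viewer
plan((.3884,.3108,.07),164);o=status.get_obs();c=viewer.camera("wrist");cv2.imwrite("pics/w2.png",c["pixels"]);T=wristT(o,c)
hsv=cv2.cvtColor(c["pixels"],cv2.COLOR_BGR2HSV);m=cv2.inRange(hsv,(3,120,30),(18,255,255))
print(proj(c,(.3884,.3108,.094),T))
for v in range(150,260,12):
    u=np.where(m[v,180:380])[0]+180
    if len(u): print(v,u.min(),u.max(),(u.min()+u.max())/2)
```

```text
t 2.03 pos [0.3867 0.3125 0.0697] head 164.38 F [ 0.05  0.67 -0.24] grip 0.0871 0.0
dpos [-0.0021 -0.0012 -0.0003]
drot [-0.03 -0.04  0.38]
[278.16270718 314.5296509 ]
222 344 367 355.5
234 339 378 358.5
246 334 362 348.0
258 271 365 318.0
```

View pics/w2.png

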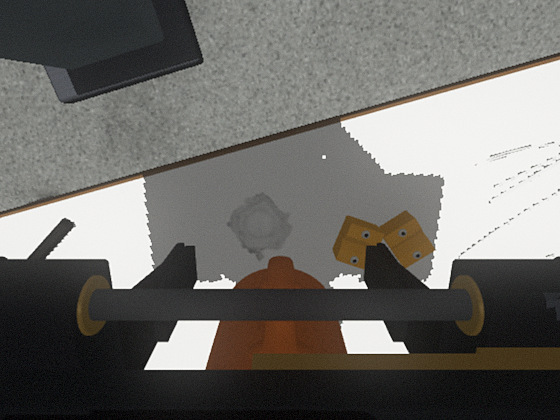

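The handle is at (281,262), centred between the fingers, which are at about 185 and 375. I'll close on it now.

>>> arm_command:
  delta_rot:
    - [0, 0, 0]
    - [0, 0, 0]
    - [0, 0, 0]
    - [0, 0, 0]
    - [0, 0, 0]
    - [0, 0, 0]
    - [0, 0, 0]
    - [0, 0, 0]
    - [0, 0, 0]
    - [0, 0, 0]
    - [0, 0, 0]
    - [0, 0, 0]
  delta_pos:
    - [-0.001, 0, 0]
    - [-0.001, 0, 0]
    - [-0.001, 0, 0]
    - [-0.001, 0, 0]
    - [-0.001, 0, 0]
    - [-0.001, 0, 0]
    - [-0.001, 0, 0]
    - [-0.001, 0, 0]
    - [-0.001, 0, 0]
    - [-0.001, 0, 0]
    - [-0.001, 0, 0]
    - [-0.001, 0, 0]
  gripper: [-0.5, 0, 0.5, 1, 1, 1, 1, 1, 1, 1, 1, 1]
  grip_force: 50

```text
time: 3.08
position: [0.3885, 0.3116, 0.0702]
tool_rot: [0.136, 0.991, 0.0, 0.0]
ft_force: [-0.3, 0.2, -1.0]
grip_width: 0.0171
grip_force: 47.0
```

>>> arm_command:
  delta_rot:
    - [0, 0, 0]
    - [0, 0, 0]
    - [0, 0, 0]
    - [0, 0, 0]
    - [0, 0, 0]
    - [0, 0, 0]
    - [0, 0, 0]
    - [0, 0, 0]
  delta_pos:
    - [0, 0, -0.002]
    - [0, 0, -0.006]
    - [0, 0, -0.014]
    - [0, 0, -0.026]
    - [0, 0, -0.04]
    - [0, 0, -0.052]
    - [0, 0, -0.06]
    - [0, 0, -0.06]
  gripper: [1, 1, 1, 1, 1, 1, 1, 1]

```text
time: 3.75
position: [0.3894, 0.312, 0.1322]
tool_rot: [0.136, 0.991, 0.001, 0.002]
ft_force: [-0.8, -0.4, -1.4]
grip_width: 0.017
grip_force: 46.9
```

Run:
```python
from h import *
from rig import status,viewer
# lip (.617,-.060), feeder yaw 4.5: pre-pose, axis 85 mm in front of lip; handle heading 184.5
y=np.radians(4.5);f=np.array([np.cos(y),np.sin(y)]);lip=np.array([.617,-.0596])
for d in(.085,.03): print(d,"axis",lip-d*f,"tcp",lip-(d+.062)*f)
plan((*(lip-(.085+.062)*f),.128),184.5)
c=viewer.camera("scene");cv2.imwrite("pics/s1.png",cv2.resize(c["pixels"][100:300,80:380],None,fx=2.6,fy=2.6))
```

```text
0.085 axis [ 0.53226203 -0.06626902] tcp [ 0.47045315 -0.07113349]
0.03 axis [ 0.58709248 -0.06195377] tcp [ 0.52528361 -0.06681824]
t 3.75 pos [0.3894 0.312  0.1322] head 164.32 F [-0.8  -0.36 -1.4 ] grip 0.017 46.9
dpos [-0.1816 -0.347   0.0038]
drot [  0.12   0.19 -20.18]
```

View pics/s1.png

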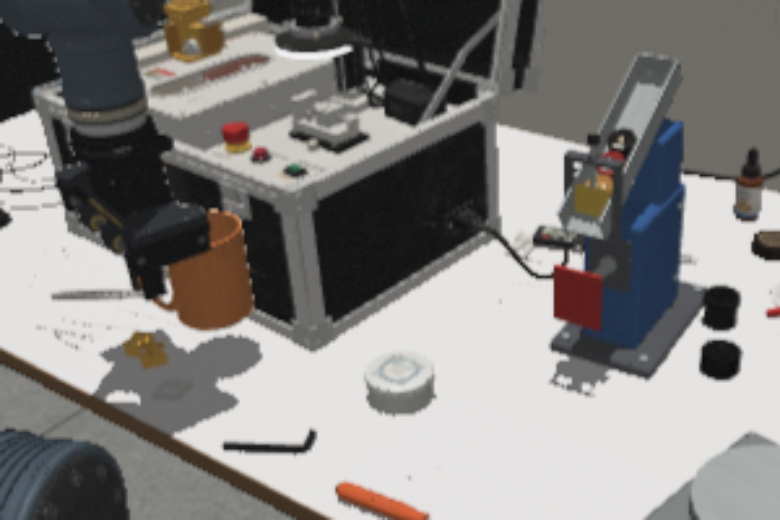

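The mug hangs upright in the gripper, and the paddle is ahead at about (578,297) in this crop. I'll carry the mug along -y, clear of the case, and then toward the feeder.

>>> arm_command:
  delta_rot:
    - [0, 0, 0]
    - [0, 0, -1]
    - [0, 0, -2]
    - [0, 0, -3]
    - [0, 0, -5]
    - [0, 0, -7]
    - [0, 0, -9]
    - [0, 0, -11]
    - [0, 0, -13]
    - [0, 0, -15]
    - [0, 0, -16]
    - [0, 0, -17]
  delta_pos:
    - [-0.001, -0.005, 0]
    - [-0.004, -0.015, 0]
    - [-0.008, -0.03, 0]
    - [-0.014, -0.05, 0]
    - [-0.02, -0.072, 0]
    - [-0.026, -0.094, 0]
    - [-0.032, -0.116, 0]
    - [-0.039, -0.138, 0]
    - [-0.045, -0.16, 0]
    - [-0.051, -0.181, 0]
    - [-0.06, -0.199, 0]
    - [-0.071, -0.214, 0.002]
  gripper: [1, 1, 1, 1, 1, 1, 1, 1, 1, 1, 1, 1]

```text
time: 4.8
position: [0.3972, 0.0849, 0.1277]
tool_rot: [-0.012, 1.0, 0.0, -0.002]
ft_force: [-0.0, 0.2, -1.8]
grip_width: 0.0168
grip_force: 46.9
```

Run:
```python
from h import *
plan((.4705,-.0711,.128),184.5)
```

```text
t 4.8 pos [0.3972 0.0849 0.1277] head -178.66 F [-0.04  0.23 -1.77] grip 0.0168 46.9
dpos [-0.0696 -0.1577 -0.0005]
drot [ 0.01 -0.19 -3.16]
```

>>> arm_command:
  delta_rot:
    - [0, 0, -0.5]
    - [0, 0, -1]
    - [0, 0, -1.5]
    - [0, 0, -2]
    - [0, 0, -2.5]
    - [0, 0, -3]
    - [0, 0, -3]
    - [0, 0, -3]
    - [0, 0, -3]
    - [0, 0, -3]
    - [0, 0, -3]
  delta_pos:
    - [-0.006, -0.014, 0]
    - [-0.014, -0.032, 0]
    - [-0.023, -0.052, 0]
    - [-0.032, -0.072, 0]
    - [-0.041, -0.092, 0]
    - [-0.05, -0.112, 0]
    - [-0.058, -0.131, 0]
    - [-0.065, -0.146, 0]
    - [-0.069, -0.155, 0]
    - [-0.07, -0.158, 0]
    - [-0.07, -0.158, 0]
  gripper: [1, 1, 1, 1, 1, 1, 1, 1, 1, 1, 1]

```text
time: 5.72
position: [0.4721, -0.0704, 0.1277]
tool_rot: [-0.037, 0.999, 0.0, -0.001]
ft_force: [-0.4, 0.3, -1.5]
grip_width: 0.0165
grip_force: 46.9
```

Run:
```python
from h import *
from rig import viewer
plan((.5253,-.0668,.128),184.5)
c=viewer.camera("scene");t=viewer.camera("top");pickle.dump((c,t),open("s2.pkl","wb"))
a=cv2.resize(c["pixels"][110:260,240:370],None,fx=3,fy=3,interpolation=2);b=cv2.resize(t["pixels"][130:260,250:350],None,fx=3.8,fy=3.8,interpolation=2)
out=np.zeros((500,780,3),np.uint8);out[:450,:390]=a;out[:494,400:]=b[:494,:380];cv2.imwrite("pics/c2.png",out)
```

```text
t 5.72 pos [ 0.4721 -0.0704  0.1277] head -175.75 F [-0.43  0.31 -1.5 ] grip 0.0165 46.9
dpos [-0.0533 -0.0004 -0.0003]
drot [ 0.04 -0.07 -0.25]
```

View pics/c2.png

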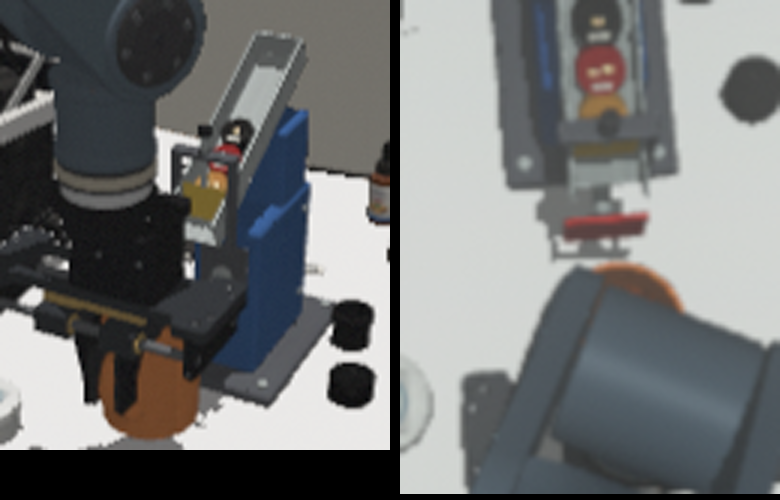

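The side view shows the mug hanging upright below the lip. In the top view the rim's top is at (615,263), in line with the paddle at (605,228). Next I'll push forward and watch the force.

>>> arm_command:
  delta_rot:
    - [0, 0, 0]
    - [0, 0, 0]
    - [0, 0, 0]
    - [0, 0, 0]
    - [0, 0, 0]
    - [0, 0, 0]
    - [0, 0, 0]
    - [0, 0, 0]
  delta_pos:
    - [-0.003, 0, 0]
    - [-0.009, 0, 0]
    - [-0.016, 0, 0]
    - [-0.023, 0, 0]
    - [-0.03, 0, 0]
    - [-0.036, 0, 0]
    - [-0.04, 0, 0]
    - [-0.04, 0, 0]
  gripper: [1, 1, 1, 1, 1, 1, 1, 1]

```text
time: 6.48
position: [0.5128, -0.0669, 0.128]
tool_rot: [-0.038, 0.999, 0.0, -0.0]
ft_force: [-3.4, -0.3, -0.5]
grip_width: 0.0167
grip_force: 47.5
```

>>> arm_command:
  delta_rot:
    - [0, 0, 0]
    - [0, 0, 0]
    - [0, 0, 0]
    - [0, 0, 0]
    - [0, 0, 0]
  delta_pos:
    - [-0.004, 0, 0]
    - [-0.008, 0, 0]
    - [-0.012, 0, 0]
    - [-0.013, 0, 0]
    - [-0.013, 0, 0]
  gripper: [1, 1, 1, 1, 1]

```text
time: 6.9
position: [0.5252, -0.066, 0.1281]
tool_rot: [-0.038, 0.999, 0.0, -0.001]
ft_force: [-4.8, 0.5, -1.0]
grip_width: 0.017
grip_force: 47.6
```

Run:
```python
from h import *
from rig import viewer
plan((.5273,-.0667,.128),184.5)
c=viewer.camera("scene");t=viewer.camera("top");w=viewer.camera("wrist")
a=cv2.resize(c["pixels"][110:260,240:370],None,fx=3,fy=3,interpolation=2);b=cv2.resize(t["pixels"][120:220,250:350],None,fx=3.8,fy=3.8,interpolation=2)
out=np.zeros((600,780,3),np.uint8);out[:450,:390]=a;out[:380,400:]=b;out[380:590,400:680]=w["pixels"][::2,::2];cv2.imwrite("pics/c3.png",out)
```

```text
t 6.9 pos [ 0.5252 -0.066   0.1281] head -175.68 F [-4.78  0.5  -1.04] grip 0.017 47.6
dpos [-0.002  -0.0009  0.0001]
drot [ 0.02 -0.06 -0.18]
```

View pics/c3.png

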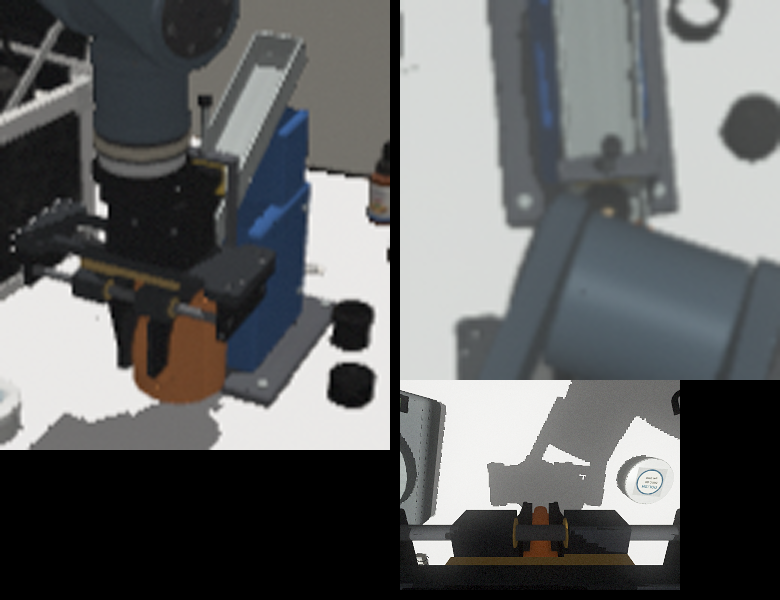

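The gate is up and the chute above it is empty. The last puck, the black one, is just passing the lip at (610,205) in the crop. I'll hold here.

>>> arm_command:
  delta_rot:
    - [0, 0, 0]
    - [0, 0, 0]
    - [0, 0, 0]
    - [0, 0, 0]
    - [0, 0, 0]
    - [0, 0, 0]
    - [0, 0, 0]
    - [0, 0, 0]
    - [0, 0, 0]
    - [0, 0, 0]
    - [0, 0, 0]
    - [0, 0, 0]
  delta_pos:
    - [-0.001, 0, 0]
    - [-0.001, 0, 0]
    - [-0.001, 0, 0]
    - [-0.001, 0, 0]
    - [-0.001, 0, 0]
    - [-0.001, 0, 0]
    - [-0.001, 0, 0]
    - [-0.001, 0, 0]
    - [-0.001, 0, 0]
    - [-0.001, 0, 0]
    - [-0.001, 0, 0]
    - [-0.001, 0, 0]
  gripper: [1, 1, 1, 1, 1, 1, 1, 1, 1, 1, 1, 1]

```text
time: 8.05
position: [0.5264, -0.066, 0.1282]
tool_rot: [-0.038, 0.999, 0.0, -0.0]
ft_force: [-3.7, -0.2, -2.4]
grip_width: 0.0169
grip_force: 47.4
```

>>> arm_command:
  delta_rot:
    - [0, 0, 0]
    - [0, 0, 0]
    - [0, 0, 0]
    - [0, 0, 0]
    - [0, 0, 0]
    - [0, 0, 0]
    - [0, 0, 0]
    - [0, 0, 0]
    - [0, 0, 0]
    - [0, 0, 0]
  delta_pos:
    - [0, 0, 0]
    - [0, 0, 0]
    - [0, 0, 0]
    - [0.003, 0, 0]
    - [0.01, 0, 0]
    - [0.022, 0, 0]
    - [0.036, 0, 0]
    - [0.049, 0, 0]
    - [0.058, 0, 0]
    - [0.06, 0, 0]
  gripper: [1, 1, 1, 1, 1, 1, 1, 1, 1, 1]

```text
time: 8.88
position: [0.4662, -0.0708, 0.1287]
tool_rot: [-0.037, 0.999, -0.0, 0.001]
ft_force: [-0.8, 0.0, -1.9]
grip_width: 0.0165
grip_force: 47.1
```

Run:
```python
from h import *
from rig import viewer
pan=np.array([.5035,-.307])
for hd in(164,175,184.5):
    h=np.array([np.cos(np.radians(hd)),np.sin(np.radians(hd))]);print(hd,pan+.062*h);plan((*(pan+.062*h),.15),hd)
c=viewer.camera("scene");t=viewer.camera("top")
a=cv2.resize(c["pixels"][110:360,230:450],None,fx=1.9,fy=1.9,interpolation=2);b=cv2.resize(t["pixels"][120:280,270:450],None,fx=2,fy=2,interpolation=2)
out=np.zeros((480,790,3),np.uint8);out[:475,:418]=a;out[:320,425:785]=b;cv2.imwrite("pics/c4.png",out)
```

```text
164 [ 0.44390177 -0.28991048]
t 8.88 pos [ 0.4662 -0.0708  0.1287] head -175.74 F [-0.77  0.04 -1.91] grip 0.0165 47.1
dpos [ 0.0384 -0.2168 -0.0212]
drot [-2.000e-02  1.000e-01  2.026e+01]
175 [ 0.44173593 -0.30159634]
t 8.88 pos [ 0.4662 -0.0708  0.1287] head -175.74 F [-0.77  0.04 -1.91] grip 0.0165 47.1
dpos [ 0.0415 -0.2283 -0.0212]
drot [-0.03  0.1   9.26]
184.5 [ 0.44169113 -0.31186446]
t 8.88 pos [ 0.4662 -0.0708  0.1287] head -175.74 F [-0.77  0.04 -1.91] grip 0.0165 47.1
dpos [ 0.0423 -0.2386 -0.0212]
drot [-0.04  0.1  -0.24]
```

View pics/c4.png

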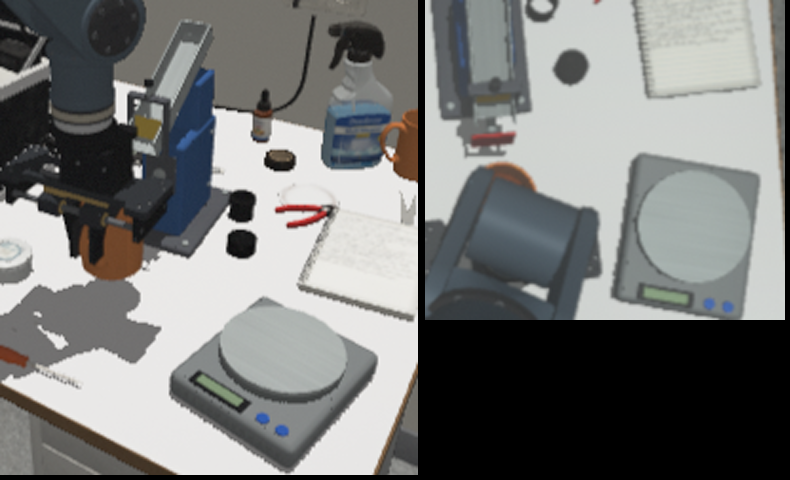

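The chute is empty, the gate has closed again, and no puck is lying on the desk. The pan circle's centre is at about (694,227) in the crop, which is about (404.2,233.2) in the top image.

Run:
```python
from h import *
from rig import status
o,d=pickle.load(open("d0.pkl","rb"))
print("top",onz(d["top"],(404.2,233.2),.055),"scene",onz(d["scene"],(379.2,296.2),.055), np.round(status.get_obs()["q"],2))
pan=np.array([.5025,-.309]);a=np.radians(170);plan((*(pan+.062*np.array([np.cos(a),np.sin(a)])),.16),170)
```

```text
top [ 0.50177503 -0.30989399  0.055     ] scene [ 0.49271613 -0.31594378  0.055     ] [-0.39  0.51  1.91  0.    0.71 -2.03]
t 8.98 pos [ 0.4676 -0.0711  0.1288] head -175.73 F [-0.18  0.23 -2.64] grip 0.017 47.1
dpos [ 0.0429 -0.2246 -0.0311]
drot [-0.05  0.18 14.27]
```

>>> arm_command:
  delta_rot:
    - [0, 0, 0]
    - [0, 0, 0]
    - [0, 0, 1]
    - [0, 0, 2]
    - [0, 0, 4]
    - [0, 0, 6]
    - [0, 0, 8]
    - [0, 0, 10]
    - [0, 0, 12]
    - [0, 0, 13]
    - [0, 0, 14]
    - [0, 0, 14]
  delta_pos:
    - [0.001, -0.003, -0.005]
    - [0.003, -0.012, -0.015]
    - [0.006, -0.028, -0.025]
    - [0.01, -0.048, -0.031]
    - [0.014, -0.071, -0.031]
    - [0.019, -0.095, -0.031]
    - [0.024, -0.12, -0.031]
    - [0.029, -0.145, -0.031]
    - [0.034, -0.17, -0.031]
    - [0.039, -0.193, -0.031]
    - [0.043, -0.212, -0.031]
    - [0.045, -0.224, -0.031]
  gripper: [1, 1, 1, 1, 1, 1, 1, 1, 1, 1, 1, 1]

```text
time: 9.98
position: [0.4395, -0.3007, 0.1599]
tool_rot: [0.085, 0.996, -0.001, 0.001]
ft_force: [-0.6, -0.2, -1.7]
grip_width: 0.017
grip_force: 47.2
```

>>> arm_command:
  delta_rot:
    - [0, 0, 0]
    - [0, 0, 0]
    - [0, 0, 0]
    - [0, 0, 0]
  delta_pos:
    - [0, -0.002, 0]
    - [0, -0.002, 0]
    - [0, -0.002, 0]
    - [0, -0.002, 0]
  gripper: [1, 1, 1, 1]

```text
time: 10.32
position: [0.4381, -0.2977, 0.1591]
tool_rot: [0.084, 0.996, 0.001, -0.0]
ft_force: [0.3, -0.0, -1.6]
grip_width: 0.0172
grip_force: 47.1
```

Run:
```python
from h import *
from rig import viewer
plan((.4389,-.3002,.13),170)
c=viewer.camera("scene");t=viewer.camera("top")
a=cv2.resize(c["pixels"][180:360,310:450],None,fx=2.8,fy=2.8,interpolation=2);b=cv2.resize(t["pixels"][180:290,350:450],None,fx=3.8,fy=3.8,interpolation=2)
out=np.zeros((510,790,3),np.uint8);out[:504,:392]=a;out[:418,400:780]=b;cv2.imwrite("pics/c5.png",out)
```

```text
t 10.32 pos [ 0.4381 -0.2977  0.1591] head 170.39 F [ 0.3  -0.03 -1.57] grip 0.0172 47.1
dpos [-0.0012 -0.0023  0.0291]
drot [ 0.06 -0.05  0.39]
```

View pics/c5.png

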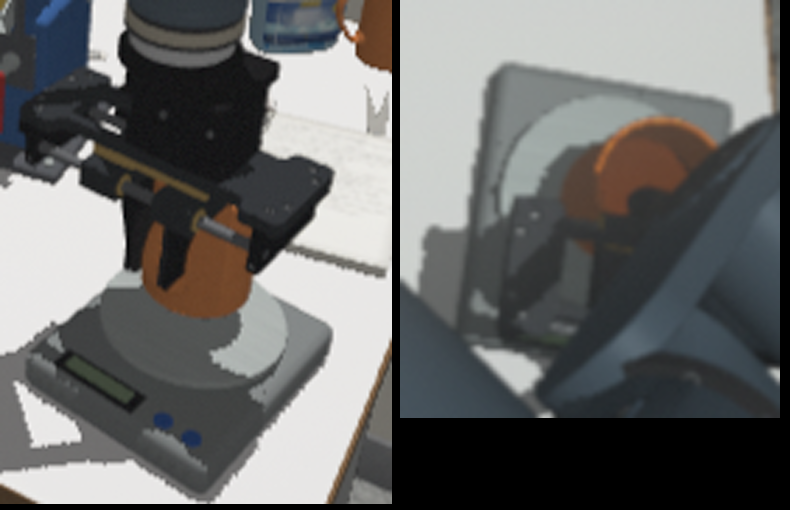

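The mug hangs over the pan, with its rim centre at about (663,183) in the top crop. That puts its axis at about (0.500, -0.309), over the pan's middle. I'll lower it gently.

>>> arm_command:
  delta_rot:
    - [0, 0, 0]
    - [0, 0, 0]
    - [0, 0, 0]
    - [0, 0, 0]
    - [0, 0, 0]
    - [0, 0, 0]
    - [0, 0, 0]
    - [0, 0, 0]
    - [0, 0, 0]
    - [0, 0, 0]
  delta_pos:
    - [0, -0.001, 0.003]
    - [0, -0.001, 0.009]
    - [0, -0.001, 0.016]
    - [0, -0.001, 0.022]
    - [0, -0.001, 0.027]
    - [0, -0.001, 0.03]
    - [0, -0.001, 0.031]
    - [0, -0.001, 0.032]
    - [0, -0.001, 0.032]
    - [0, -0.001, 0.032]
  gripper: [1, 1, 1, 1, 1, 1, 1, 1, 1, 1]

```text
time: 11.25
position: [0.4381, -0.3004, 0.1274]
tool_rot: [0.084, 0.996, -0.0, 0.0]
ft_force: [-0.1, 0.1, -2.2]
grip_width: 0.0168
grip_force: 47.2
```

>>> arm_command:
  delta_rot:
    - [0, 0, 0]
    - [0, 0, 0]
    - [0, 0, 0]
    - [0, 0, 0]
    - [0, 0, 0]
    - [0, 0, 0]
  delta_pos:
    - [0, 0, 0.0005]
    - [0, 0, 0.001]
    - [0, 0, 0.0015]
    - [0, 0, 0.002]
    - [0, 0, 0.002]
    - [0, 0, 0.002]
  gripper: [1, 1, 1, 1, 1, 1]

```text
time: 11.75
position: [0.4381, -0.3003, 0.1254]
tool_rot: [0.084, 0.996, -0.0, 0.0]
ft_force: [-0.4, 1.5, -1.0]
grip_width: 0.017
grip_force: 47.4
```

>>> arm_command:
  delta_rot:
    - [0, 0, 0]
    - [0, 0, 0]
    - [0, 0, 0]
    - [0, 0, 0]
    - [0, 0, 0]
    - [0, 0, 0]
  delta_pos:
    - [0, 0, 0.0003]
    - [0, 0, 0.0006]
    - [0, 0, 0.001]
    - [0, 0, 0.001]
    - [0, 0, 0.001]
    - [0, 0, 0.001]
  gripper: [1, 1, 1, 1, 1, 1]

```text
time: 12.25
position: [0.438, -0.3003, 0.1252]
tool_rot: [0.084, 0.996, -0.0, 0.0]
ft_force: [-2.2, 1.4, 6.3]
grip_width: 0.0169
grip_force: 47.7
```

The mug is resting on the pan, with the wrist force changing by about +8 N. I'll ease the grip, open, and retreat straight up.

>>> arm_command:
  delta_rot:
    - [0, 0, 0]
    - [0, 0, 0]
    - [0, 0, 0]
    - [0, 0, 0]
  delta_pos:
    - [0, 0, -0.0005]
    - [0, 0, -0.0005]
    - [0, 0, -0.0005]
    - [0, 0, -0.0005]
  gripper: [1, 1, 1, 1]
  grip_force: 10

```text
time: 12.58
position: [0.4381, -0.3003, 0.1249]
tool_rot: [0.084, 0.996, -0.0, 0.0]
ft_force: [-1.8, 0.6, 2.7]
grip_width: 0.0182
grip_force: 10.2
```

>>> arm_command:
  delta_rot:
    - [0, 0, 0]
    - [0, 0, 0]
    - [0, 0, 0]
    - [0, 0, 0]
    - [0, 0, 0]
    - [0, 0, 0]
    - [0, 0, 0]
    - [0, 0, 0]
    - [0, 0, 0]
    - [0, 0, 0]
    - [0, 0, 0]
    - [0, 0, 0]
  delta_pos:
    - [0, 0, 0]
    - [0, 0, 0]
    - [0, 0, 0]
    - [0, 0, 0]
    - [0, 0, 0]
    - [0, 0, 0]
    - [0, 0, 0]
    - [0, 0, 0]
    - [0, 0, 0]
    - [0, 0, 0]
    - [0, 0, 0]
    - [0, 0, 0]
  gripper: [0.6, 0.4, 0.2, 0, -0.2, -0.4, -0.6, -0.8, -1, -1, -1, -1]

```text
time: 13.58
position: [0.438, -0.3003, 0.1248]
tool_rot: [0.084, 0.996, -0.0, 0.0]
ft_force: [0.2, 0.3, -0.1]
grip_width: 0.0827
grip_force: 0.0
```

>>> arm_command:
  delta_rot:
    - [0, 0, 0]
    - [0, 0, 0]
    - [0, 0, 0]
    - [0, 0, 0]
    - [0, 0, 0]
    - [0, 0, 0]
    - [0, 0, 0]
    - [0, 0, 0]
    - [0, 0, 0]
    - [0, 0, 0]
    - [0, 0, 0]
    - [0, 0, 0]
  delta_pos:
    - [0, 0, -0.003]
    - [0, 0, -0.01]
    - [0, 0, -0.022]
    - [0, 0, -0.036]
    - [0, 0, -0.052]
    - [0, 0, -0.07]
    - [0, 0, -0.09]
    - [0.01, 0.03, -0.11]
    - [0.02, 0.06, -0.13]
    - [0.02, 0.09, -0.14]
    - [0.02, 0.12, -0.15]
    - [0.02, 0.15, -0.15]
  gripper: [-1, -1, -1, -1, -1, -1, -1, -1, -1, -1, -1, -1]

```text
time: 14.58
position: [0.4445, -0.1484, 0.2776]
tool_rot: [0.085, 0.996, -0.001, 0.003]
ft_force: [0.0, 0.2, -0.4]
grip_width: 0.0869
grip_force: 0.0
```

Run:
```python
from h import *
from rig import viewer
plan((.4389,-.3002,.13),170)
c=viewer.camera("scene");t=viewer.camera("top")
a=cv2.resize(c["pixels"][160:360,290:450],None,fx=2.4,fy=2.4,interpolation=2);b=cv2.resize(t["pixels"][180:290,350:450],None,fx=3.8,fy=3.8,interpolation=2)
out=np.zeros((510,790,3),np.uint8);out[:480,:384]=a;out[:418,400:780]=b;cv2.imwrite("pics/c6.png",out)
```

```text
t 14.58 pos [ 0.4445 -0.1484  0.2776] head 170.27 F [ 0.05  0.22 -0.36] grip 0.0869 0.0
dpos [-0.0194 -0.1502  0.148 ]
drot [-0.12  0.3   0.27]
```

View pics/c6.png

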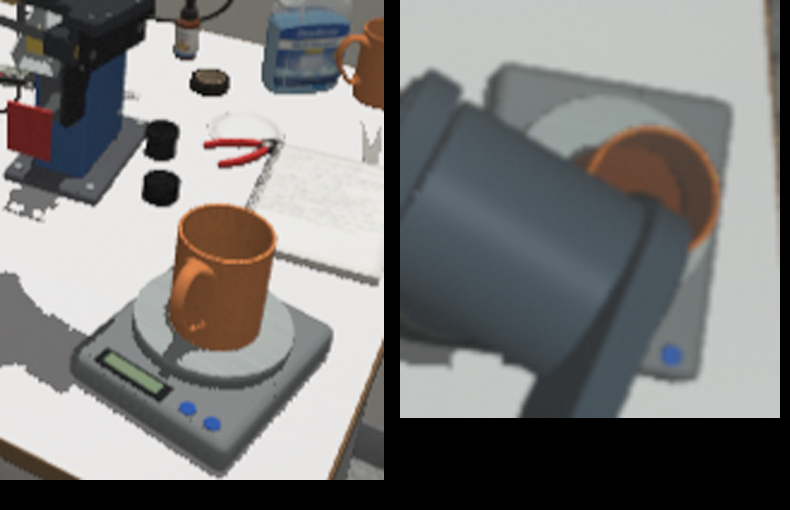

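The mug stands upright in the middle of the pan with nothing touching it. Its rim centre is at about (655,190) in the top crop. I've viewed 11 pictures, one over the limit, so I'll check the pucks by numbers only.

>>> arm_command:
  delta_rot:
    - [0, 0, 0]
    - [0, 0, 0]
    - [0, 0, 0]
    - [0, 0, 0]
    - [0, 0, 0]
    - [0, 0, 0]
    - [0, 0, 0]
    - [0, 0, 0]
  delta_pos:
    - [0, 0.01, 0]
    - [0, 0.035, 0]
    - [0, 0.065, 0]
    - [0, 0.095, 0]
    - [0, 0.125, 0]
    - [0, 0.145, 0]
    - [0, 0.15, 0]
    - [0, 0.15, 0]
  gripper: [-1, -1, -1, -1, -1, -1, -1, -1]

```text
time: 15.35
position: [0.469, -0.0006, 0.2747]
tool_rot: [0.084, 0.997, -0.0, -0.0]
ft_force: [-1.2, 0.4, 0.1]
grip_width: 0.087
grip_force: 0.0
```

Run:
```python
from h import *
from rig import viewer
t=viewer.camera("top");im=t["pixels"]
m=np.zeros(im.shape[:2],np.uint8)
hsv=cv2.cvtColor(im,cv2.COLOR_BGR2HSV)
r=cv2.inRange(hsv,(5,170,100),(18,255,255));r[:,:380]=0;r[:200]=0;r[290:]=0
c=np.vstack(cv2.findContours(r,0,1)[0]);(x,y),_=cv2.minEnclosingCircle(c);print("rim-ish",cv2.boundingRect(c))
u=proj(t,(.500,-.310,.156));print(u,"pan/mug axis at rim")
u=u.round().astype(int)
for v in range(u[1]-16,u[1]+17,3): print(v,[tuple(int(k) for k in hsv[v,w]) for w in range(u[0]-16,u[0]+17,4)])
```

```text
rim-ish (411, 250, 3, 6)
[415.01628984 229.6776089 ] pan/mug axis at rim
214 [(78, 16, 163), (83, 13, 163), (23, 15, 154), (13, 121, 156), (11, 128, 133), (14, 128, 146), (13, 51, 150), (80, 12, 124), (80, 12, 124)]
217 [(80, 14, 160), (15, 30, 134), (11, 118, 117), (11, 84, 91), (11, 80, 89), (11, 81, 88), (11, 91, 95), (11, 103, 151), (80, 12, 124)]
220 [(12, 50, 86), (12, 145, 146), (10, 111, 108), (10, 111, 108), (9, 106, 103), (11, 84, 88), (12, 78, 85), (11, 99, 95), (25, 12, 124)]
223 [(11, 98, 102), (9, 112, 109), (9, 114, 107), (10, 112, 107), (10, 112, 107), (9, 112, 105), (10, 78, 85), (11, 81, 85), (12, 130, 149)]
226 [(14, 140, 140), (10, 111, 108), (9, 116, 108), (10, 113, 106), (10, 113, 106), (9, 114, 105), (11, 70, 80), (10, 82, 84), (12, 121, 112)]
229 [(12, 145, 141), (9, 113, 108), (9, 113, 108), (10, 114, 105), (10, 114, 105), (9, 115, 106), (10, 95, 89), (11, 82, 84), (11, 93, 90)]
232 [(13, 141, 141), (10, 116, 108), (9, 106, 99), (30, 4, 60), (18, 20, 63), (10, 104, 96), (10, 105, 95), (11, 83, 83), (11, 90, 88)]
235 [(11, 103, 102), (10, 117, 109), (9, 54, 75), (30, 8, 61), (30, 12, 64), (9, 114, 105), (10, 106, 96), (11, 83, 83), (11, 97, 92)]
238 [(11, 78, 88), (11, 124, 117), (10, 99, 95), (30, 4, 60), (17, 54, 95), (9, 118, 106), (10, 105, 95), (12, 81, 82), (12, 142, 135)]
241 [(11, 79, 87), (12, 146, 141), (10, 118, 108), (11, 50, 72), (11, 80, 112), (10, 119, 107), (11, 72, 78), (11, 86, 83), (12, 81, 145)]
244 [(11, 80, 86), (10, 80, 86), (12, 152, 148), (10, 125, 112), (10, 124, 109), (9, 83, 83), (10, 82, 84), (12, 128, 159), (80, 12, 126)]
```

```bash
python3 -c "
from rig import robot
print(robot.hand_in())"
```

```text
the job is handed in; nothing more can be done
None
```

I set the mug upright in the middle of the scale pan, released it and handed the job in at about 15 s; the black puck shows inside it, and I take the tan and red to be under it (chute empty, none on the desk), though I viewed 11 pictures, one over the limit of 10.

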